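# Switch off the sanitiser and take out the vial

## Robot

A 6-joint arm with a two-finger parallel gripper is mounted at the origin on a cart in front of the work surface, level with it; the furniture and walls round the work are solid. World frame = base frame: x ahead of the robot, y to its left, z up, the work surface at z = 0. Lengths are in m, angles in rad, forces in N, time in s.
With the tool pointing down it reaches from about 0.35 to 0.775 m from the base axis. Payload 7.3 kg.
Tool frame: the origin (TCP) lies at the very end of the fingers, on their centre line; the grasp point (between the pads) lies robot.pinch_z behind it (robot.pinch_z is the distance from the TCP to the grasp point, in m); y points along the fingers, z is the direction in which the jaws open and shut, and the axes are right-handed (so a half turn about y gives the same grasp; the last joint's range is limited). The gripper opens to 92 mm and grips with 3 to 60 N. Pads are 19 mm wide; open, the fingers measure 130 mm over their backs; the gripper's body (75 mm by 190 mm) begins 47 mm behind the grasp point.
Start: joints at [-1.359, 0.342, 1.524, -0, 1.275, -0.146], TCP at [0.184, -0.492, 0.227] pointing down, gripper open.
Joint ranges: [-2.53, 2.53], [-0.77, 2.02], [0.04, 2.7], [-1, 4.14], [0.28, 2.66], [-3.11, 3.11]. Speed limits (rad/s): [2.57, 2.57, 3.14, 3.14, 3.14, 3.14].

## Interface

Orientations are given as [roll, pitch, yaw] about the fixed x, y, z axes, in that order (R = Rz(yaw) Ry(pitch) Rx(roll)).
In Python, from cell import status, viewer, robot gives the robot as it stands. The module is installed in compiled form; this text tells all that it offers.
- The arm moves only by the shell command python3 -m pendant 'ROWS' [FORCE]. ROWS is JSON, a list that holds one entry, the list of rows, each a list of 7 numbers: the shift along the tool's x, y, z in cm, then the turn, a rotation vector about the tool's x, y, z in rad, then the finger opening in cm, from 0 to 9.18. A call has 1 to 20 rows; each row is the pose to reach, as a shift and turn from the pose commanded when the call began, along the tool's axes at that moment; what a row does not reach only later rows make up. A row lasts 1/10 s, in which the tool goes at most 50 mm and 8.59 degrees, less where a joint would pass 70% of its speed; a pose out of reach is approached as far as the arm can. A call with a gripper value outside its range is refused whole. The fingers move at their own pace and stop on an object; FORCE is the grip in N (left out, the last holds). Time passes only in rows, so rows that repeat a pose let the fingers close. It gives the time, the measured TCP pose, the force and the opening at its end, in the units of the state.
- status.observe(): the state, without advancing time (a new reading comes with each control period).
- viewer.read_camera(name): name is "side" or "top"; returns a dict with "image" (384x512x3 uint8, red, green, blue), "range_z" (384x512 float32, m along the optical axis (not along the pixel's ray), 0 where there is no reading), "fx", "fy", "cx", "cy" (pixels), "camera_from_world" (4x4, takes a point from world to camera coordinates). Camera axes: x right, y up, looking along -z (the intrinsics and any distortion apply to the point x, -y, -z); pixel columns grow to the right and rows downward; lengths in m; the calibration is good to about 2 mm. A picture is of the moment at which its call begins.
- robot.hand_in(): hands the job in, once; it reports no verdict.
The state is a dict: "time": time; "qpos": joint angles; "qvel": joint speeds; "joint_efforts": joint torques, N m; "tool_pos": TCP position; "tool_rot": TCP orientation; "contact_force": force on the tool from outside, world axes, zero at the start; "torque": the same for the moment, N m; "opening": finger opening in m.
Only numpy, scipy, OpenCV 4.12 (cv2) and the standard library are available. Lean on these libraries where they do the work, as an engineer would, in place of code of your own. Each camera call takes 0.05 s, during which the arm holds its last target. There are 200 camera calls.

## Task

The sanitiser has finished its cycle. First switch it off by flipping the bat toggle under its visor right over to the other side, and only then press the thumb latch so that the hood springs open and stays open. Then lift out the amber vial, set it down gently (do not drop it) upright in the sheet pan and let go, leaving the vial and the bottle that already stand there alone.

Things in the scene. Friction and masses are not known exactly. Their poses are not given: they have to be found in the camera images.
- sanitiser: White and grey desk-top sanitiser, fixed, 185 mm deep, 250 wide. Origin: centre of its underside; x to its back, y to its left, z up (turned up to 0.25 rad). Left: open chamber under a hinged hood; right: column (y -125 to -32 mm, 219 high). Its front is upright for 50 mm, then a panel slopes back (x -115 to -53 mm) to z = 86 mm, facing up and 30 degrees forward; toggle and latch stand square to it.
- chamber (a point): Middle of the chamber's floor, 50 mm above the worktop; axes as the sanitiser's. Inside the chamber is 110 deep and 143 mm wide; its walls rise 36 mm above the floor.
- visor_edge (a point): Middle of the lower front edge of the fixed visor (93 mm wide) that juts 46 mm out of the column over the toggle, 210 mm above the worktop. Because of it the tool must reach the toggle from the front, tilted about 30 (25 to 45) degrees from vertical, fingers pointing to the back and down.
- toggle (a joint): Bat toggle, rad. 0: leaning 20 degrees to the right (sanitiser's -y), on; 0.70: leaning 20 degrees to the left (+y, towards the hood), off. Starts at 0. A spring carries it over its centre (0.35); it rests only at the ends and needs about 2 N sideways at the tip. Pivot at (-87, -78.5, 73) mm in the sanitiser's frame; it turns about the panel's line of slope.
- toggle_tip (a point): Tip of the toggle's steel bat, on its axis, 40 mm from its pivot; the bat is 12 mm thick there and 7 mm at its root; moves with the bat. The bat is free on both sides: nothing stands out from the panel within 100 mm to its left or on its right.
- latch (a joint): Thumb latch button, m: 0 out, 0.006 fully pressed into the panel. Springs back. The hood is let go at about 0.002 to 0.003 (3 to 4 N); fully down takes 5 N.
- latch_top (a point): Centre of the face of the round latch button, 26 mm across, in the middle of the sloping panel below the hood; the face stands 12 mm off the panel and is pressed at right angles to it (30 degrees from straight down, towards the back).
- lid (a joint): Hinge of the hood along the chamber's back rim, rad: 0 latched shut, 1.45 sprung fully open. Starts shut; when let go it springs open by itself in about 1 s and stays open, standing up behind the chamber.
- lid_front (a point): Middle of the lower front edge of the white hood (120 deep, 148 wide, 60 mm high, hollow; hinge 86 mm above the worktop); moves with the hood.
- vial: Open amber tablet vial, 35 mm across, 82 mm high, about 45 g, standing upright in the chamber under the hood. Origin: centre of its underside, z up.
- pan: Steel sheet pan, fixed, 378 (its x) by 225 (its y) mm, rim 22 mm high, floor 2 mm above the worktop, about 340 by 188 mm inside. Origin: centre of its underside. Its middle is free; on its far part (x about 120 mm) stand a vial and a bottle, on its near part (x below -70 mm) lies a blister card 7 mm thick.
- other_vial: A second amber vial, like the first, standing in the far part of the pan. Origin: centre of its underside. Leave it.
- tablet_bottle: White tablet bottle, 48 mm across, 88 mm high, standing in the far part of the pan. Origin: centre of its underside. Leave it.

How it is judged:
By the outcome, as a careful person would: the job done as asked, in the order asked, and still so for the second after the job is handed in, with the robot touching nothing.
It also fails if it takes over 56 s, if anything falls off the work surface, if the arm or the gripper's body presses on something with over 40 N, if the wrist force passes 120 N, or if a joint passes its speed limit or range.

## Working session

There is one attempt and no reset: what is moved stays moved. The work goes in short steps, Python scripts to look and compute and a shell command to move; the robot and the scene stay as the last step left them, time stands still between calls to the robot, and variables do not carry over. Pictures are saved under pics/ and viewed, about 8 in all and at most 12, crops included, and the job is handed in when it is done.

```bash
mkdir -p pics
cat > h.py <<'E'
import numpy as np, cv2
from scipy.spatial.transform import Rotation as R
from cell import status, viewer, robot
def cam(n):
    d=viewer.read_camera(n); return d
def world(d):
    z=d["range_z"]; h,w=z.shape; u,v=np.meshgrid(np.arange(w),np.arange(h))
    x=(u-d["cx"])/d["fx"]*z; y=(v-d["cy"])/d["fy"]*z
    p=np.stack([x,-y,-z,np.ones_like(z)],-1)
    return (p@np.linalg.inv(d["camera_from_world"]).T)[...,:3]
def save(d,name,crop=None):
    im=d["image"][...,::-1]
    if crop: 
        a,b,c,e=crop; im=im[b:e,a:c]; 
    s=min(800/im.shape[1],600/im.shape[0]); cv2.imwrite("pics/"+name,cv2.resize(im,None,fx=s,fy=s))
def pose():
    s=status.observe(); return np.array(s["tool_pos"]),R.from_euler("xyz",s["tool_rot"])
E
python3 - <<'E'
from h import *
s=status.observe(); print(s, robot.pinch_z)
for n in("top","side"):
    d=cam(n); save(d,n+"1.png"); np.savez("pics/"+n+"1.npz",**d); print(d["fx"],d["cx"],d["cy"],d.keys()); print(np.linalg.inv(d["camera_from_world"]).round(3))
p,r=pose(); print(r.as_matrix().round(3))
E
```

```text
{'time': 0.0, 'qpos': array([-1.35898337e+00,  3.42706773e-01,  1.52500638e+00,  3.57636771e-06,
        1.27537413e+00, -1.46003304e-01]), 'qvel': array([ 0.00209643, -0.00028014, -0.00059907,  0.00066474,  0.00023457,
       -0.00104262]), 'joint_efforts': array([-2.90578799e-03, -4.31250215e+01, -2.44222373e+01,  7.16560520e-02,
        5.59416006e-02, -1.08159143e-04]), 'tool_pos': array([ 0.18380693, -0.49135087,  0.22605694]), 'tool_rot': array([-1.57227455e+00,  2.20829223e-04, -2.78377760e+00]), 'contact_force': array([ 0.27372545, -0.34269767,  0.05925095]), 'torque': array([-0.01490049, -0.08580102,  0.03560141]), 'opening': 0.09186887060950273} 0.0188
352.22742632326504 249.533841331422 192.08944999552875 dict_keys(['image', 'range_z', 'fx', 'fy', 'cx', 'cy', 'camera_from_world'])
[[-1.100e-02  9.990e-01 -5.000e-02  5.390e-01]
 [-1.000e+00 -1.100e-02  1.000e-03  9.700e-02]
 [ 1.000e-03  5.000e-02  9.990e-01  1.009e+00]
 [ 0.000e+00  0.000e+00  0.000e+00  1.000e+00]]
445.86044854028637 250.7384348602373 191.41672039145755 dict_keys(['image', 'range_z', 'fx', 'fy', 'cx', 'cy', 'camera_from_world'])
[[-0.863  0.285 -0.418  0.118]
 [-0.506 -0.508  0.698  0.893]
 [-0.013  0.813  0.582  0.815]
 [ 0.     0.     0.     1.   ]]
[[-0.937 -0.     0.35 ]
 [-0.35   0.001 -0.937]
 [-0.    -1.    -0.001]]
```

View pics/top1.png

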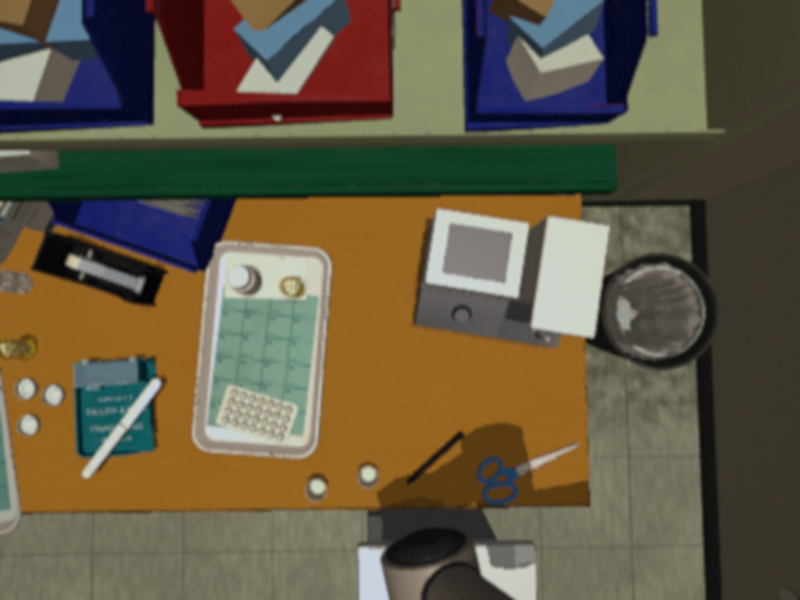

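View pics/side1.png

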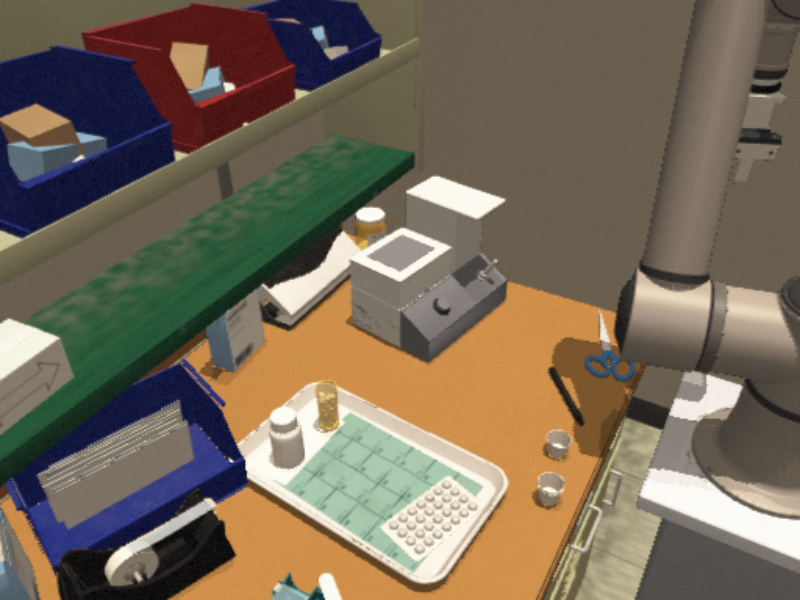

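The top view shows the sanitiser with its hood at (478,252) and column/visor at (570,277), the latch at (461,314) and the pan at (263,350) with the blister card near. The side view shows the toggle at (488,268), the latch at (442,305), the bottle at (287,438) and the vial at (327,405).

Run:
```python
from h import *
T=dict(np.load("pics/top1.npz")); S=dict(np.load("pics/side1.npz"))
W=world(T); V=world(S)
def rect(m,n):
    p=W[m]; r=cv2.minAreaRect(p[:,:2].astype(np.float32)*1000); print(n,m.sum(),[np.round(x,1) for x in r],p[:,2].mean().round(4)); print(cv2.boxPoints(r).round(0).tolist()); return p
col=(abs(W[...,2]-.219)<.012)&(W[...,0]>.3)&(W[...,0]<.8)&(W[...,1]<-.1); 
n,l,st,c=cv2.connectedComponentsWithStats(col.astype(np.uint8)); print(st,c.round())
i=1+st[1:,4].argmax(); rect(l==i,"col")
hood=(abs(W[...,2]-.146)<.008)&(W[...,0]>.4)&(W[...,0]<.8)&(W[...,1]<-.05)
n,l,st,c=cv2.connectedComponentsWithStats(hood.astype(np.uint8)); i=1+st[1:,4].argmax(); rect(l==i,"hood")
# latch, toggle points
for n,C,(u,v) in(("latch top",W,(461,314)),("latch side",V,(442,305)),("toggle side",V,(488,268)),("tog2",V,(493,263)),("tog top",W,(543,337)),("hood fr edge side",V,(400,285)),("othervial",V,(327,385)),("bottle",V,(285,415))):
    u/=1.5625;v/=1.5625;u=int(u);v=int(v);print(n,C[v-1:v+2,u-1:u+2].reshape(-1,3).round(3)[::4].tolist())
# pan rim
d=W[...,2]; m=(d>.012)&(d<.03)&(W[...,0]>.2)&(W[...,0]<.7)&(W[...,1]>0.)&(W[...,1]<.4)
n,l,st,c=cv2.connectedComponentsWithStats(m.astype(np.uint8)); i=1+st[1:,4].argmax(); rect(l==i,"pan")
m=(d>.07)&(d<.1)&(W[...,0]>.4)&(W[...,0]<.7)&(W[...,1]>0.05)&(W[...,1]<.35)
n,l,st,c=cv2.connectedComponentsWithStats(m.astype(np.uint8))
for k in range(1,n): print(st[k,4],W[l==k].mean(0).round(3))
save(S,"side_c.png",(220,100,340,240))
```

```text
[[     0      0    512    384 193419]
 [   394     93      5     29    105]
 [   395    123     12      3     24]
 [   341    125      1      1      1]
 [   345    125      1      1      1]
 [   347    125      3      1      3]
 [   352    125      4      1      4]
 [   357    125      3      1      3]
 [   361    125      1      1      1]
 [   363    125      5      1      5]
 [   339    139     51     78   3042]] [[254. 192.]
 [396. 107.]
 [400. 124.]
 [341. 125.]
 [345. 125.]
 [348. 125.]
 [354. 125.]
 [358. 125.]
 [361. 125.]
 [365. 125.]
 [364. 177.]]
col 3042 [array([ 609.6, -163.6]), array([ 94. , 165.9]), np.float64(79.7)] 0.2188
[[520.0, -195.0], [683.0, -225.0], [700.0, -132.0], [536.0, -103.0]]
hood 1271 [array([648.2, -78.5]), array([ 73.2, 120.7]), np.float64(80.8)] 0.1468
[[583.0, -105.0], [702.0, -124.0], [714.0, -52.0], [594.0, -33.0]]
latch top [[0.565, -0.02, 0.084], [0.563, -0.023, 0.084], [0.56, -0.026, 0.083]]
latch side [[0.565, -0.019, 0.08], [0.561, -0.016, 0.079], [0.558, -0.016, 0.077]]
toggle side [[0.547, -0.184, 0.072], [0.529, -0.148, 0.095], [0.528, -0.154, 0.088]]
tog2 [[0.527, -0.156, 0.105], [0.523, -0.153, 0.104], [0.52, -0.156, 0.1]]
tog top [[0.525, -0.153, 0.094], [0.522, -0.154, 0.099], [0.52, -0.155, 0.105]]
hood fr edge side [[0.615, 0.04, 0.142], [0.613, 0.039, 0.139], [0.612, 0.035, 0.134]]
othervial [[0.624, 0.254, 0.078], [0.625, 0.25, 0.071], [0.62, 0.253, 0.072]]
bottle [[0.634, 0.347, 0.089], [0.628, 0.35, 0.091], [0.625, 0.351, 0.09]]
pan 1043 [array([502.9, 304.2]), array([196.8, 384.4]), np.float64(89.1)] 0.0199
[[309.0, 209.0], [694.0, 203.0], [697.0, 400.0], [312.0, 406.0]]
95 [0.626 0.342 0.087]
47 [0.611 0.267 0.081]
1 [0.618 0.332 0.07 ]
1 [0.605 0.348 0.071]
```

View pics/side_c.png

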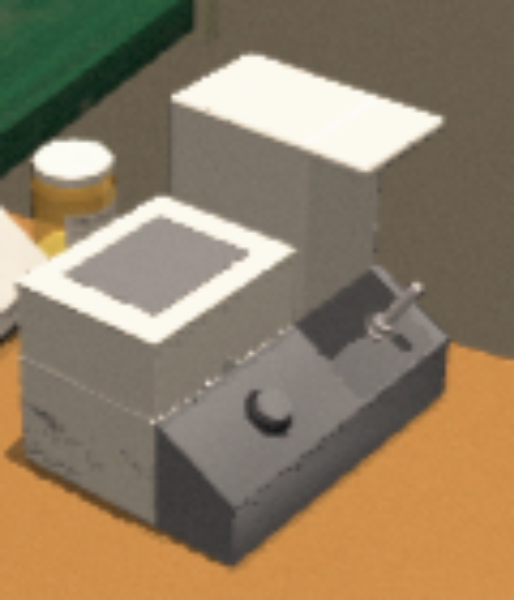

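```bash
cat >> h.py <<'E'
O=np.array([.6435,-.0825,0]); YAW=-.175
Rs=R.from_euler("z",YAW)
def sw(x,y,z): return O+Rs.apply(np.array([x,y,z])/1000)
def tilt(a,sgn=-1):  # fingers to back & down, a deg from vertical, jaws along sgn*ey
    y=np.array([np.sin(np.radians(a)),0,-np.cos(np.radians(a))]); z=np.array([0,sgn,0.]); 
    return Rs*R.from_matrix(np.stack([np.cross(y,z),y,z],1))
def go(p,r,p0=None,r0=None):
    if p0 is None: p0,r0=pose()
    print("row",(r0.inv().apply(p-p0)*100).round(2).tolist(),(r0.inv()*r).as_rotvec().round(3).tolist(), "dist",np.linalg.norm(p-p0).round(3))
E
python3 - <<'E'
from h import *
r=tilt(35); n=-r.as_matrix()[:,1]
tip=sw(-105.8,-92.2,105.6); print(tip,n)
go(tip+.08*n,r)
E
```

```text
[ 0.52326316 -0.15487115  0.1056    ] [-0.56481594  0.09986433  0.81915204]
row [-39.63, 5.54, -21.96] [0.164, 0.516, 0.596] dist 0.456
```

```bash
python3 -m pendant '[[[-20,0,-11,0.16,0.52,0.6,5],[-20,0,-11,0.16,0.52,0.6,5],[-20,0,-11,0.16,0.52,0.6,5],[-20,0,-11,0.16,0.52,0.6,5],[-39.6,5.5,-22,0.164,0.516,0.596,5],[-39.6,5.5,-22,0.164,0.516,0.596,5],[-39.6,5.5,-22,0.164,0.516,0.596,5],[-39.6,5.5,-22,0.164,0.516,0.596,5],[-39.6,5.5,-22,0.164,0.516,0.596,5],[-39.6,5.5,-22,0.164,0.516,0.596,5],[-39.6,5.5,-22,0.164,0.516,0.596,5],[-39.6,5.5,-22,0.164,0.516,0.596,5],[-39.6,5.5,-22,0.164,0.516,0.596,5],[-39.6,5.5,-22,0.164,0.516,0.596,5]]]' 10
python3 - <<'E'
from h import *
d=cam("side"); save(d,"s2.png",(220,60,400,240)); np.savez("pics/s2.npz",**d)
r=tilt(35); n=-r.as_matrix()[:,1]; tip=sw(-105.8,-92.2,105.6); go(tip+.08*n,r); go(tip-.018*n,r)
E
```

```text
time: 1.5
tool_pos: [0.4773, -0.1486, 0.172]
tool_rot: [-1.569, 0.612, 2.964]
contact_force: [-1.0, 0.3, -0.2]
opening: 0.0499
row [0.01, 0.1, -0.17] [-0.003, -0.002, -0.001] dist 0.002
row [0.02, 9.9, -0.2] [-0.003, -0.002, -0.001] dist 0.099
```

View pics/s2.png

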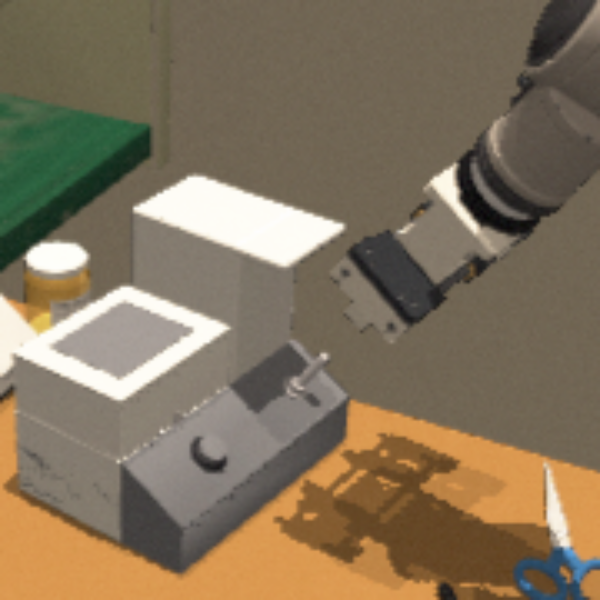

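```bash
python3 -m pendant '[[[0,3,-0.2,0,0,0,5],[0,6,-0.2,0,0,0,5],[0,8,-0.2,0,0,0,5],[0,9.8,-0.2,0,0,0,5],[0,9.8,-0.2,0,0,0,5],[0,9.8,-0.2,0,0,0,5]]]'
python3 -m pendant '[[[0,0,-1.5,0,0,0,5],[0,0,-2.2,0,0,0,5],[0,0,-2.8,0,0,0,5],[0,0,-2.8,0,0,0,5]]]'
python3 -m pendant '[[[0,0,-0.5,0,0,0,5],[0,0,-0.9,0,0,0,5],[0,0,-1.2,0,0,0,5],[0,0,-1.2,0,0,0,5]]]'
python3 - <<'E'
from h import *
d=cam("side"); save(d,"s3.png",(250,100,360,190))
r=tilt(35); p,_=pose(); print(((Rs.inv().apply(p-O))*1000).round(1))
E
```

```text
time: 2.15
tool_pos: [0.527, -0.1676, 0.0975]
tool_rot: [-1.607, 0.613, 2.965]
contact_force: [-0.7, 0.0, 0.1]
opening: 0.05
time: 2.55
tool_pos: [0.5293, -0.1451, 0.1027]
tool_rot: [-1.625, 0.616, 2.969]
contact_force: [0.2, -0.1, 0.0]
opening: 0.0499
time: 2.95
tool_pos: [0.5298, -0.1368, 0.1041]
tool_rot: [-1.633, 0.616, 2.967]
contact_force: [-0.5, -1.2, 1.2]
opening: 0.0496
[-102.4  -73.4  104. ]
```

View pics/s3.png

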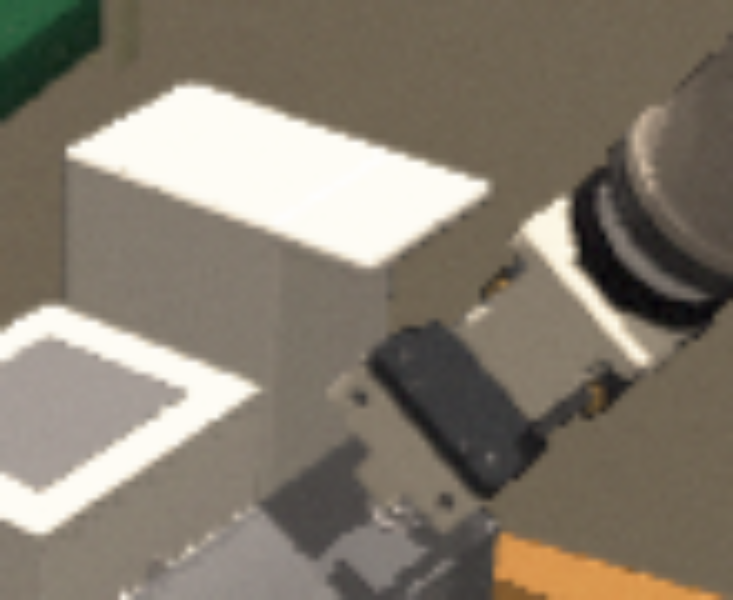

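The gripper (440,420) covers the toggle. The pose came up short of what I commanded, probably because of a joint limit, so I'm checking the joints.

Run:
```python
from h import *
s=status.observe(); print(s["qpos"].round(3), s["contact_force"])
p,r=pose(); 
print("tool in sanit.",(Rs.inv()*r).as_matrix().round(3))
```

```text
[-0.555  0.352  2.163  1.344  0.283 -0.085] [ 0.61577319 -1.94676269  1.2078055 ]
tool in sanit. [[-0.816  0.576  0.036]
 [-0.     0.062 -0.998]
 [-0.578 -0.815 -0.051]]
```

```bash
python3 -m pendant '[[[0,0,1.5,0,0,0,5],[0,-2,1.5,0,0,0,5],[0,-6,1.5,0,0,0,5],[0,-8,1.5,0,0,0,5],[0,-8,1.5,0,0,0,5]]]'
cat > kin.py <<'E'
from h import *
from scipy.optimize import least_squares
def fk(q,k):
    h,r0,d,a,b,c=k
    A=R.from_euler("z",q[0]); B=A*R.from_euler("y",q[1]); C=B*R.from_euler("y",q[2]); D=C*R.from_euler("z",q[3])*R.from_euler("y",q[4])*R.from_euler("z",q[5])
    return np.array([0,0,h])+A.apply([r0,d,0])+B.apply([0,0,a])+C.apply([0,0,b])+D.apply([0,0,c]),D
E
python3 - <<'E'
from kin import *
s=status.observe()
Q=[[-1.35898,.342707,1.525006,0,1.275374,-.146],[-0.555,0.352,2.163,1.344,0.283,-0.085],s["qpos"]]
P=[[.18381,-.49135,.22606],[.5298,-.1368,.1041],s["tool_pos"]]
E=[[-1.57227,.00022,-2.78378],[-1.633,.616,2.967],s["tool_rot"]]
for q,e in zip(Q,E):
    t=R.from_euler("xyz",e); print(np.round(q,3),(fk(q,np.zeros(6))[1].inv()*t).as_matrix().round(2).tolist())
f=least_squares(lambda k:np.concatenate([fk(q,k)[0]-p for q,p in zip(Q,P)]),[.4,0,0,.4,.4,.3]); print(f.x.round(4),f.fun.round(4)); np.save("k.npy",f.x)
E
```

```text
time: 3.5
tool_pos: [0.4811, -0.1487, 0.1702]
tool_rot: [-1.632, 0.618, 2.968]
contact_force: [0.1, -0.3, -0.4]
opening: 0.0501
[-1.359  0.343  1.525  0.     1.275 -0.146] [[0.0, -0.0, -1.0], [-1.0, 0.0, -0.0], [0.0, 1.0, -0.0]]
[-0.555  0.352  2.163  1.344  0.283 -0.085] [[0.0, -0.0, -1.0], [-1.0, 0.0, -0.0], [0.0, 1.0, -0.0]]
[-0.666  0.146  2.183  0.9    0.431  0.298] [[0.0, 0.0, -1.0], [-1.0, 0.0, -0.0], [0.0, 1.0, 0.0]]
[0.1412 0.0115 0.0847 0.4976 0.3491 0.2763] [ 0.0067  0.0085  0.0053  0.0043 -0.0062 -0.0037 -0.0033 -0.0042 -0.0016]
```

```bash
cat > kin.py <<'E'
from h import *
from scipy.optimize import least_squares
C0=np.array([[0,0,-1.],[-1,0,0],[0,1,0]])
LO=np.array([-2.53,-.77,.04,-1,.28,-3.11]);HI=np.array([2.53,2.02,2.7,4.14,2.66,3.11])
def fk(q,k):
    h,r0,d,a,b,c,e=k
    A=R.from_euler("z",q[0]); B=A*R.from_euler("y",q[1]); C=B*R.from_euler("y",q[2]); D=C*R.from_euler("z",q[3])*R.from_euler("y",q[4])*R.from_euler("z",q[5])
    return np.array([0,0,h])+A.apply([r0,d,0])+B.apply([0,0,a])+C.apply([e,0,b])+D.apply([0,0,c]),D*R.from_matrix(C0)
def ik(p,r,q0,k):
    def f(q):
        P,D=fk(q,k); return np.r_[(P-p)*5,(D.inv()*r).as_rotvec()]
    return least_squares(f,np.clip(q0,LO+.01,HI-.01),bounds=(LO,HI))
E
python3 - <<'E'
from kin import *
s=status.observe()
Q=[[-1.35898,.342707,1.525006,0,1.275374,-.146],[-0.555,0.352,2.163,1.344,0.283,-0.085],s["qpos"]]
P=[[.18381,-.49135,.22606],[.5298,-.1368,.1041],s["tool_pos"]]
f=least_squares(lambda k:np.concatenate([fk(q,k)[0]-p for q,p in zip(Q,P)]),[.4,0,0,.4,.4,.3,0]); print(f.x.round(4),f.fun.round(4)); k=f.x;np.save("k.npy",k)
for tl in (26,30,35):
  for az in (0,15,25,35):
    r=R.from_euler("z",np.radians(az))*tilt(tl); n=-r.as_matrix()[:,1]
    out=[]
    for x,y in((.06,-92.2),(-.022,-92.2),(-.022,-52)):
        p=sw(-105.8,y,105.6)+x*n; g=ik(p,r,s["qpos"],k); out+=[g.x.round(2).tolist() if x<0 else '',round(float(np.abs(g.fun).max()),3)]
    print(tl,az,out)
E
```

```text
[ 2.228e-01 -1.000e-04  7.640e-02  5.063e-01  3.797e-01  3.181e-01
  4.640e-02] [-0. -0.  0.  0.  0.  0. -0. -0. -0.]
26 0 ['', 0.0, [-0.51, 0.4, 2.03, 0.48, 0.31, 0.81], 0.0, [-0.41, 0.39, 2.04, 0.38, 0.28, 0.99], 0.0]
26 15 ['', 0.0, [-0.58, 0.41, 2.0, 0.67, 0.45, 0.33], 0.0, [-0.49, 0.4, 2.02, 0.65, 0.41, 0.43], 0.0]
26 25 ['', 0.0, [-0.62, 0.43, 1.97, 0.7, 0.55, 0.12], 0.0, [-0.53, 0.42, 1.99, 0.7, 0.51, 0.2], 0.0]
26 35 ['', 0.0, [-0.65, 0.45, 1.93, 0.69, 0.66, -0.04], 0.0, [-0.56, 0.44, 1.95, 0.7, 0.61, 0.02], 0.0]
30 0 ['', 0.0, [-0.53, 0.39, 2.07, 0.76, 0.28, 0.52], 0.02, [-0.44, 0.39, 2.06, 0.58, 0.28, 0.77], 0.039]
30 15 ['', 0.0, [-0.61, 0.41, 2.05, 0.92, 0.41, 0.07], 0.0, [-0.51, 0.4, 2.07, 0.93, 0.36, 0.14], 0.0]
30 25 ['', 0.0, [-0.65, 0.43, 2.01, 0.89, 0.53, -0.08], 0.0, [-0.56, 0.42, 2.04, 0.91, 0.48, -0.03], 0.0]
30 35 ['', 0.0, [-0.68, 0.46, 1.96, 0.83, 0.65, -0.21], 0.0, [-0.6, 0.44, 1.99, 0.86, 0.6, -0.16], 0.0]
35 0 ['', 0.0, [-0.59, 0.4, 2.16, 1.52, 0.28, -0.29], 0.046, [-0.51, 0.41, 2.21, 1.9, 0.28, -0.61], 0.063]
35 15 ['', 0.0, [-0.64, 0.42, 2.11, 1.27, 0.41, -0.3], 0.0, [-0.55, 0.41, 2.14, 1.34, 0.36, -0.29], 0.0]
35 25 ['', 0.0, [-0.69, 0.44, 2.07, 1.13, 0.54, -0.35], 0.0, [-0.6, 0.43, 2.1, 1.19, 0.49, -0.34], 0.0]
35 35 ['', 0.0, [-0.73, 0.47, 2.01, 1.01, 0.67, -0.41], 0.0, [-0.64, 0.45, 2.04, 1.06, 0.62, -0.4], 0.0]
```

Run:
```python
from kin import *
r=R.from_euler("z",np.radians(15))*tilt(35); n=-r.as_matrix()[:,1]
go(sw(-105.8,-92.2,105.6)+.07*n,r)
p0=sw(-105.8,-92.2,105.6)
for a,y in((.06,-92.2),(-.018,-92.2),(-.018,-78),(-.018,-56)): go(sw(-105.8,y,105.6)+a*n,r,p0+.07*n,r)
```

```text
row [0.11, 0.75, 0.96] [-0.089, -0.212, -0.014] dist 0.012
row [0.0, 1.0, -0.0] [0.0, 0.0, 0.0] dist 0.01
row [0.0, 8.8, -0.0] [0.0, 0.0, 0.0] dist 0.088
row [-0.3, 9.01, -1.37] [0.0, 0.0, 0.0] dist 0.091
row [-0.77, 9.34, -3.5] [0.0, 0.0, 0.0] dist 0.1
```

```bash
python3 -m pendant '[[[0.1,0.75,1,-0.09,-0.21,-0.014,4],[0.1,0.75,1,-0.09,-0.21,-0.014,4],[0.1,0.75,1,-0.09,-0.21,-0.014,4],[0.1,0.75,1,-0.09,-0.21,-0.014,4]]]'
python3 -m pendant '[[[0,3,0,0,0,0,4],[0,6,0,0,0,0,4],[0,8,0,0,0,0,4],[0,8.8,0,0,0,0,4],[0,8.8,0,0,0,0,4]]]'
python3 - <<'E'
from kin import *
r=R.from_euler("z",np.radians(15))*tilt(35); n=-r.as_matrix()[:,1]
p,q=pose(); print(p,(Rs.inv().apply(p-O)*1000).round(1),status.observe()["qpos"].round(2))
go(sw(-105.8,-92.2,105.6)-.018*n,r);go(sw(-105.8,-56,105.6)-.018*n,r)
E
```

```text
time: 3.9
tool_pos: [0.4835, -0.1584, 0.1603]
tool_rot: [-1.578, 0.608, -3.063]
contact_force: [0.6, -0.4, -1.0]
opening: 0.0402
time: 4.4
tool_pos: [0.5334, -0.1528, 0.0873]
tool_rot: [-1.578, 0.606, -3.061]
contact_force: [0.2, -0.0, 1.1]
opening: 0.0399
[ 0.53341459 -0.15278998  0.08728384] [-96.2 -88.4  87.3] [-0.64  0.42  2.11  1.25  0.42 -0.28]
row [-0.21, -0.29, 0.12] [0.004, -0.005, 0.005] dist 0.004
row [-0.96, 0.26, -3.38] [0.004, -0.005, 0.005] dist 0.035
```

```bash
python3 -m pendant '[[[-0.15,0,-0.7,0,0,0,4],[-0.3,0,-1.4,0,0,0,4],[-0.45,0.1,-2,0,0,0,4],[-0.55,0.1,-2.6,0,0,0,4],[-0.65,0.1,-3,0,0,0,4],[-0.75,0.1,-3.4,0,0,0,4],[-0.75,0.1,-3.4,0,0,0,4],[-0.75,0.1,-3.4,0,0,0,4]]]'
python3 - <<'E'
from kin import *
s=status.observe();print(s["contact_force"],s["torque"]);p,q=pose(); print((Rs.inv().apply(p-O)*1000).round(1))
E
```

```text
time: 5.2
tool_pos: [0.5373, -0.1252, 0.0925]
tool_rot: [-1.564, 0.607, -3.062]
contact_force: [-3.4, -20.5, -6.0]
opening: 0.0423
[ -3.41519498 -20.50483428  -6.00277123] [-2.94552148  1.49310393 -2.00412674]
[-97.1 -60.5  92.5]
```

```bash
python3 -m pendant '[[[0.2,0,1.0,0,0,0,4],[0.2,0,1.2,0,0,0,4],[0.2,-2,1.2,0,0,0,4],[0.2,-6,1.2,0,0,0,4],[0.2,-10,1.2,0,0,0,4],[0.2,-13,1.2,0,0,0,4],[0.2,-13,1.2,0,0,0,4]]]'
python3 - <<'E'
from kin import *
d=cam("side"); save(d,"s4.png",(240,100,380,220)); np.savez("pics/s4.npz",**d)
k=np.load("k.npy"); q=status.observe()["qpos"]
for tl in(30,):
  for az in(0,15):
    r=R.from_euler("z",np.radians(az))*tilt(tl); n=-tilt(30).as_matrix()[:,1]
    for a in(.05,0,-.008):
        g=ik(sw(-90,46.5,78.4)+a*n,r,q,k); print(tl,az,a,g.x.round(2),np.abs(g.fun).max().round(3)); 
    go(sw(-90,46.5,78.4)+.05*n,r)
E
```

```text
time: 5.9
tool_pos: [0.4626, -0.1385, 0.2011]
tool_rot: [-1.571, 0.612, -3.056]
contact_force: [0.0, -0.8, -0.6]
opening: 0.0399
30 0 0.05 [-0.17  0.3   2.07 -0.01  0.28  1.58] 0.027
30 0 0 [-0.17  0.42  2.   -0.03  0.28  1.61] 0.077
30 0 -0.008 [-0.17  0.44  1.98 -0.04  0.28  1.61] 0.085
row [-2.53, 11.3, -11.47] [0.141, 0.219, -0.087] dist 0.163
30 15 0.05 [-0.28  0.3   2.09  0.63  0.31  0.64] 0.0
30 15 0 [-0.29  0.42  2.05  0.81  0.28  0.45] 0.023
30 15 -0.008 [-0.29  0.44  2.05  0.84  0.28  0.42] 0.028
row [-2.53, 11.3, -11.47] [0.0, -0.002, -0.088] dist 0.163
```

View pics/s4.png

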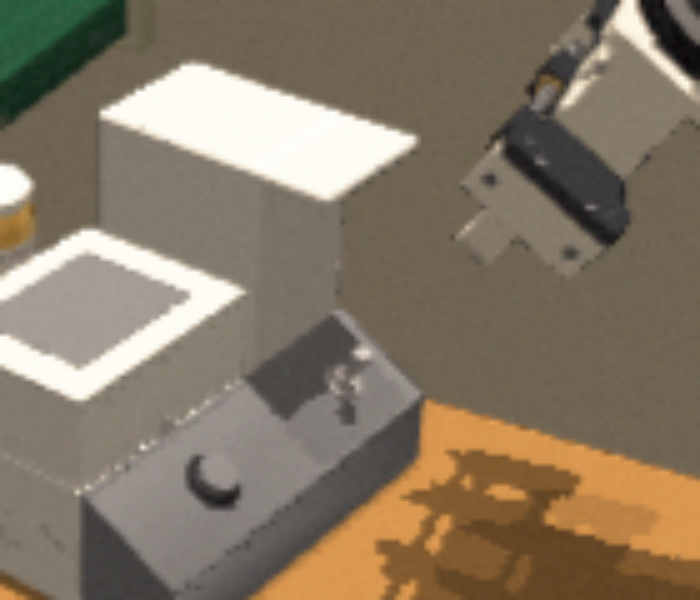

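```bash
cat >> kin.py <<'E'
def dirR(tl,az,ref=np.array([0,-1.,0])):
    t,a=np.radians([tl,az]); y=np.array([np.sin(t)*np.cos(a),np.sin(t)*np.sin(a),-np.cos(t)]); z=ref-y*(y@ref); z/=np.linalg.norm(z)
    return Rs*R.from_matrix(np.stack([np.cross(y,z),y,z],1))
E
python3 - <<'E'
from kin import *
S=dict(np.load("pics/s4.npz")); V=world(S); L=Rs.inv().apply((V-O).reshape(-1,3)).reshape(V.shape)*1000
m=(L[...,2]>85)&(L[...,0]<-75)&(L[...,0]>-125)&(L[...,1]>-125)&(L[...,1]<-30)&(L[...,2]<125)
print("toggle pts",m.sum(),np.sort(L[m][:,2])[-3:],L[m][L[m][:,2].argsort()[-15:]].mean(0).round(1))
# points above panel by >8mm near latch
n30=np.array([-.5,0,.866]); h=(L-np.array([-84,0,68]))@n30
m=(h>8)&(h<16)&(L[...,1]>15)&(L[...,1]<80)&(abs(L[...,0]+90)<20)
print("latch",m.sum(),L[m].mean(0).round(1),h[m].mean(),L[m].min(0),L[m].max(0))
k=np.load("k.npy"); q=status.observe()["qpos"]; n=Rs.apply(n30)
for tl,az in((28,20),(25,20),(28,25),(22,15),(25,30)):
    r=dirR(tl,az)
    for a in(.04,-.006):
        g=ik(sw(-90,46.5,78.4)+a*n,r,q,k); print(tl,az,a,g.x.round(2),np.abs(g.fun).max().round(3))
E
```

```text
toggle pts 21 [107.713486   108.18572104 108.25505895] [-107.4  -70.7  104.5]
latch 53 [-92.   44.9  78. ] 12.597997781912415 [-102.29080092   28.47458703   69.75334072] [-81.10423018  59.22962756  85.88621929]
28 20 0.04 [-0.3   0.33  2.05  0.62  0.38  0.87] 0.0
28 20 -0.006 [-0.29  0.44  2.03  0.77  0.31  0.71] 0.0
25 20 0.04 [-0.29  0.34  2.01  0.46  0.44  1.05] 0.0
25 20 -0.006 [-0.28  0.44  1.99  0.55  0.36  0.95] 0.0
28 25 0.04 [-0.33  0.34  2.04  0.67  0.43  0.8 ] 0.0
28 25 -0.006 [-0.32  0.45  2.02  0.81  0.36  0.66] 0.0
22 15 0.04 [-0.25  0.34  1.97  0.27  0.48  1.26] 0.0
22 15 -0.006 [-0.24  0.45  1.95  0.32  0.4   1.21] 0.0
25 30 0.04 [-0.33  0.35  1.99  0.56  0.53  0.92] 0.0
25 30 -0.006 [-0.32  0.46  1.97  0.65  0.45  0.83] 0.0
```

The toggle now leans left: its tip is at y≈-68 mm against -92 before. The latch button is at (213,480) in the crop and fits its expected place within about 2 mm. Next I press the latch.

Run:
```python
from kin import *
r=dirR(28,20); n=Rs.apply(np.array([-.5,0,.866])); c=sw(-91,45.3,78.3)
go(c+.04*n,r)
for a in(.015,.005,0,-.005): go(c+a*n,r,c+.04*n,r)
```

```text
row [-2.32, 12.22, -11.25] [-0.026, 0.234, -0.128] dist 0.168
row [-0.15, 2.46, 0.4] [0.0, 0.0, 0.0] dist 0.025
row [-0.21, 3.45, 0.56] [0.0, 0.0, 0.0] dist 0.035
row [-0.24, 3.94, 0.64] [0.0, 0.0, 0.0] dist 0.04
row [-0.27, 4.43, 0.72] [0.0, 0.0, 0.0] dist 0.045
```

```bash
python3 -m pendant '[[[0,0,-5,-0.026,0.234,-0.128,0],[0,0,-10,-0.026,0.234,-0.128,0],[-2.3,4,-11.25,-0.026,0.234,-0.128,0],[-2.3,8,-11.25,-0.026,0.234,-0.128,0],[-2.3,12.2,-11.25,-0.026,0.234,-0.128,0],[-2.3,12.2,-11.25,-0.026,0.234,-0.128,0],[-2.3,12.2,-11.25,-0.026,0.234,-0.128,0]]]'
python3 - <<'E'
from kin import *
r=dirR(28,20); n=Rs.apply(np.array([-.5,0,.866])); c=sw(-91,45.3,78.3)
p,_=pose(); print(((p-c)*1000).round(1), status.observe()["opening"])
for a in(.005,0,-.005): go(c+a*n,r)
E
```

```text
time: 6.65
tool_pos: [0.5406, -0.0167, 0.1082]
tool_rot: [-1.735, 0.454, 2.968]
contact_force: [0.7, 0.2, 0.2]
opening: 0.0007
[-21.2   5.3  29.9] 0.0006632720621172258
row [-0.61, 3.08, 0.67] [0.004, -0.001, 0.009] dist 0.032
row [-0.65, 3.57, 0.75] [0.004, -0.001, 0.009] dist 0.037
row [-0.68, 4.06, 0.83] [0.004, -0.001, 0.009] dist 0.042
```

```bash
python3 -m pendant '[[[-0.5,2,0.5,0,0,0,0],[-0.6,3.1,0.67,0,0,0,0],[-0.65,3.6,0.75,0,0,0,0],[-0.68,3.9,0.83,0,0,0,0],[-0.68,4.0,0.83,0,0,0,0]]]'
```

```text
time: 7.15
tool_pos: [0.5649, -0.0247, 0.0788]
tool_rot: [-1.734, 0.461, 2.965]
contact_force: [-2.9, -1.0, 2.4]
opening: 0.0006
```

```bash
python3 -m pendant '[[[0,0.2,0,0,0,0,0],[0,0.3,0,0,0,0,0]]]'; python3 -m pendant '[[[0,-3,-0.4,0,0,0,0],[0,-7,-0.4,0,0,0,0],[0,-12,-0.4,0,0,0,0],[0,-16,-0.4,0,0,0,0],[0,-20,-0.4,0,0,0,0],[0,-20,-0.4,0,0,0,0],[0,-20,-0.4,0,0,0,0],[0,-20,-0.4,0,0,0,0],[0,-20,-0.4,0,0,0,0],[0,-20,-0.4,0,0,0,0]]]'
python3 - <<'E'
from kin import *
for n in("top","side"):
    d=cam(n); np.savez("pics/"+n+"5.npz",**d)
    if n=="top": save(d,"t5.png",(230,100,410,235))
    else: save(d,"s5.png",(200,60,360,230))
E
```

```text
time: 7.35
tool_pos: [0.5666, -0.0247, 0.0761]
tool_rot: [-1.733, 0.462, 2.965]
contact_force: [-11.3, -4.1, 14.3]
opening: 0.0005
time: 8.35
tool_pos: [0.4747, -0.0366, 0.2514]
tool_rot: [-1.735, 0.458, 2.966]
contact_force: [1.5, -0.7, -0.6]
opening: 0.0007
```

View pics/t5.png

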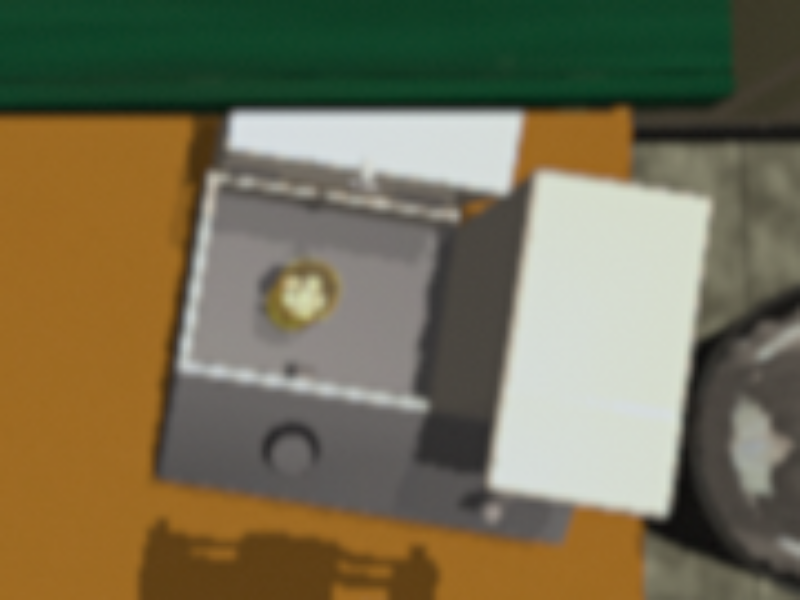

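View pics/s5.png

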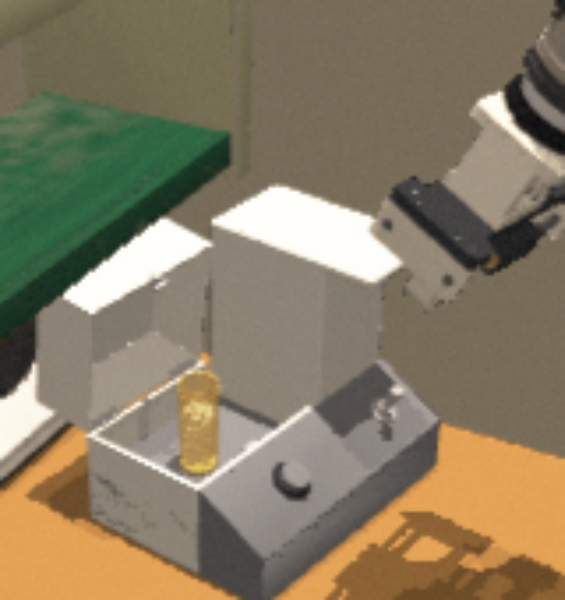

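The hood stands open behind the chamber, and the vial is at (305,293) in the top crop and (198,420) in the side crop. The toggle still leans left.

Run:
```python
from kin import *
T=dict(np.load("pics/top5.npz")); S=dict(np.load("pics/side5.npz")); W=world(T); V=world(S)
def hsv(d): return cv2.cvtColor(d["image"],cv2.COLOR_RGB2HSV)
def ray(d,u,v,z):
    M=np.linalg.inv(d["camera_from_world"]); c=M[:3,3]; r=M[:3,:3]@np.array([(u-d["cx"])/d["fx"],-(v-d["cy"])/d["fy"],-1]); return c+r*(z-c[2])/r[2]
h=hsv(T); m=(h[...,0]>17)&(h[...,0]<38)&(h[...,1]>90); b=np.zeros_like(m); b[155:180,285:312]=1; m&=b
c=cv2.findNonZero(m.astype(np.uint8)); (u,v),rad=cv2.minEnclosingCircle(c); print(u,v,rad,m.sum(),"top@.132",ray(T,u,v,.132),"W",W[m].mean(0),np.percentile(W[m][:,2],[5,50,95]))
vt=ray(T,298.6,165.9,.128); print("by eye",vt,Rs.inv().apply(vt-O)*1000)
# side: vial depth points
hs=hsv(S); L=Rs.inv().apply((V-O).reshape(-1,3)).reshape(V.shape)*1000
m=(L[...,2]>95)&(L[...,2]<128)&(abs(L[...,0])<55)&(L[...,1]>-20)&(L[...,1]<115); P=L[m]; print("side vial",m.sum(),P.mean(0).round(1),P.min(0).round(),P.max(0).round())
LT=Rs.inv().apply((W-O).reshape(-1,3)).reshape(W.shape)*1000
m=(LT[...,2]>100)&(LT[...,2]<145)&(abs(LT[...,0])<50)&(LT[...,1]>-10)&(LT[...,1]<110); P=LT[m]; print("top vial",m.sum(),P.mean(0).round(1),P.min(0).round(),P.max(0).round())
# hood
m=(L[...,2]>150)&(L[...,0]>30)&(L[...,0]<140)&(L[...,1]>-28)&(L[...,1]<130)&(L[...,2]<260);P=L[m]; print("hood",P.min(0).round(),P.max(0).round())
# shelf
ht=hsv(T); m=(ht[...,0]>60)&(ht[...,0]<90)&(ht[...,1]>120)&(W[...,0]>.6)&(W[...,2]>.1);print("shelf",np.percentile(W[m],[1,50,99],axis=0).round(3).tolist())
```

```text
297.5 166.0 8.500100135803223 107 top@.132 [ 0.64644721 -0.02445795  0.132     ] W [ 0.64914667 -0.02626378  0.10812489] [0.06152759 0.1125153  0.13282567]
by eye [ 0.64715944 -0.02778229  0.128     ] [ -5.92325292  54.51911701 128.        ]
side vial 151 [ -3.5  58.3 114. ] [-18.  34.  95.] [ 19.  73. 128.]
top vial 138 [ -3.7  53.6 115.5] [-21.  37. 100.] [ 12.  71. 135.]
hood [ 45. -28. 150.] [140. 130. 260.]
shelf [[0.724, -0.209, 0.252], [0.754, 0.195, 0.257], [0.788, 0.618, 0.261]]
```

Run:
```python
from kin import *
k=np.load("k.npy"); q=status.observe()["qpos"]; print(q.round(2))
for tl,ph in((38,35),(35,30),(40,30),(45,35)):
  f=np.radians(ph)
  for sg in(1,-1):
    r=dirR(tl,-ph,sg*np.array([-np.sin(f),-np.cos(f),0])); y=r.as_matrix()[:,1]
    gp=sw(-4,54,112); tcp=gp+y*.0188
    out=[]
    for dz in(.12,0):
      best=None
      for q4 in(q[3],-.5,1.5,3,3.8):
       for q6 in (q[5],-2,0,2):
        q0=q.copy();q0[3]=q4;q0[5]=q6; q0[4]=.5
        g=ik(tcp+[0,0,dz],r,q0,k)
        if best is None or g.cost<best.cost-1e-6: best=g
      out.append((best.x.round(2).tolist(),float(np.abs(best.fun).max().round(3))))
    print(tl,ph,sg,out)
```

```text
[-0.42 -0.    1.99  0.38  0.78  1.06]
38 35 1 [([0.05, 0.42, 1.63, -0.73, 0.75, 2.87], 0.0), ([0.05, 0.59, 1.74, -1.0, 0.57, -3.08], 0.005)]
38 35 -1 [([0.05, 0.42, 1.63, -0.73, 0.75, -0.27], 0.0), ([0.05, 0.59, 1.74, -1.0, 0.57, 0.07], 0.005)]
35 30 1 [([0.01, 0.4, 1.63, -0.61, 0.71, 2.67], 0.0), ([0.01, 0.57, 1.75, -0.89, 0.5, 3.01], 0.0)]
35 30 -1 [([0.01, 0.4, 1.63, -0.61, 0.71, -0.48], 0.0), ([0.01, 0.57, 1.75, -0.89, 0.5, -0.13], 0.0)]
40 30 1 [([0.04, 0.4, 1.69, -0.79, 0.66, 2.85], 0.0), ([0.02, 0.57, 1.77, -1.0, 0.5, 3.11], 0.046)]
40 30 -1 [([0.04, 0.4, 1.69, -0.79, 0.66, -0.29], 0.0), ([0.03, 0.57, 1.76, -1.0, 0.51, -0.02], 0.046)]
45 35 1 [([0.09, 0.43, 1.7, -0.97, 0.71, 3.11], 0.004), ([0.06, 0.6, 1.71, -1.0, 0.62, -3.07], 0.11)]
45 35 -1 [([0.09, 0.43, 1.7, -0.98, 0.71, -0.02], 0.0), ([0.06, 0.6, 1.71, -1.0, 0.62, 0.07], 0.11)]
```

```bash
cat >> kin.py <<'E'
f=np.radians(33); RG=dirR(35,-33,-np.array([-np.sin(f),-np.cos(f),0])); YG=RG.as_matrix()[:,1]
TG=sw(-4,54,113)+YG*.0188
E
python3 - <<'E'
from kin import *
print(TG,YG); go(TG+[0,0,.1],RG); go(TG,RG,TG+[0,0,.1],RG); print(ik(TG,RG,[.01,.57,1.75,-.89,.5,-.13],np.load("k.npy")).x.round(2))
E
```

```text
[ 0.65684586 -0.03598617  0.09759994] [ 0.41930449 -0.39137408 -0.81915204]
row [-13.66, 13.15, -1.13] [0.254, -2.58, -0.609] dist 0.19
row [-5.74, 8.19, -0.0] [0.0, 0.0, 0.0] dist 0.1
[ 0.02  0.58  1.73 -0.88  0.55 -0.09]
```

```bash
python3 -m pendant '[[[0,-2,0,0.254,-2.58,-0.609,6],[0,-2,0,0.254,-2.58,-0.609,6],[0,-2,0,0.254,-2.58,-0.609,6],[0,-2,0,0.254,-2.58,-0.609,6],[0,-2,0,0.254,-2.58,-0.609,6],[0,-2,0,0.254,-2.58,-0.609,6],[0,-2,0,0.254,-2.58,-0.609,6],[0,-2,0,0.254,-2.58,-0.609,6],[0,-2,0,0.254,-2.58,-0.609,6],[0,-2,0,0.254,-2.58,-0.609,6],[0,-2,0,0.254,-2.58,-0.609,6],[0,-2,0,0.254,-2.58,-0.609,6],[0,-2,0,0.254,-2.58,-0.609,6],[0,-2,0,0.254,-2.58,-0.609,6],[0,-2,0,0.254,-2.58,-0.609,6],[0,-2,0,0.254,-2.58,-0.609,6],[0,-2,0,0.254,-2.58,-0.609,6],[0,-2,0,0.254,-2.58,-0.609,6],[0,-2,0,0.254,-2.58,-0.609,6],[0,-2,0,0.254,-2.58,-0.609,6]]]' 12
python3 - <<'E'
from kin import *
print(status.observe()["qpos"].round(2)); go(TG+[0,0,.1],RG)
E
```

```text
time: 10.45
tool_pos: [0.4657, -0.0384, 0.2701]
tool_rot: [-1.568, -0.612, -0.754]
contact_force: [0.1, 0.2, -0.6]
opening: 0.0598
[ 0.03  0.01  1.98 -0.61  0.78 -0.43]
row [7.1, 13.87, 13.23] [-0.0, -0.003, 0.001] dist 0.204
```

```bash
python3 -m pendant '[[[3.5,6,6.5,0,0,0,6],[3.5,6,6.5,0,0,0,6],[7.1,13.8,13.2,0,0,0,6],[7.1,13.8,13.2,0,0,0,6],[7.1,13.8,13.2,0,0,0,6],[7.1,13.8,13.2,0,0,0,6],[7.1,13.8,13.2,0,0,0,6]]]'
python3 - <<'E'
from kin import *
for n in("top","side"):
    d=cam(n); np.savez("pics/"+n+"6.npz",**d)
    if n=="top": save(d,"t6.png",(230,80,410,215))
    else: save(d,"s6.png",(200,60,360,230))
go(TG,RG)
E
```

```text
time: 11.15
tool_pos: [0.6556, -0.0359, 0.1986]
tool_rot: [-1.57, -0.612, -0.753]
contact_force: [-0.0, 0.0, 0.5]
opening: 0.0598
row [-5.79, 8.41, 0.05] [-0.001, -0.001, 0.003] dist 0.102
```

View pics/s6.png

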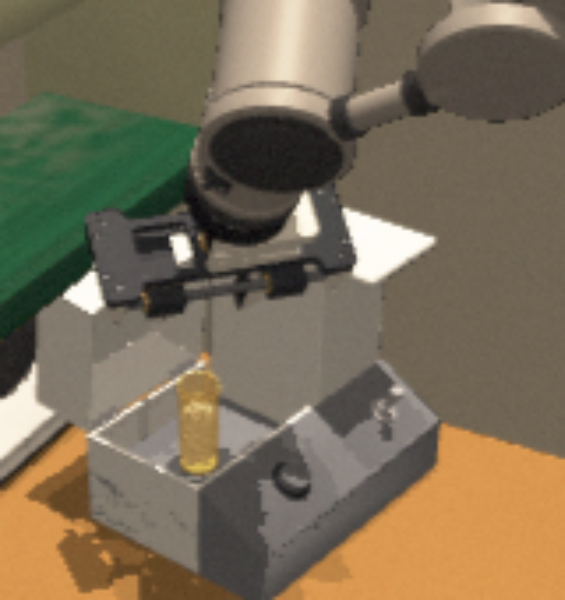

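The open gripper is above the vial (200,420), clear of the hood and shelf. I lower it in steps.

```bash
python3 -m pendant '[[[-2,2.9,0,0,0,0,6],[-3.4,5,0,0,0,0,6],[-4,5.8,0,0,0,0,6],[-4,5.8,0,0,0,0,6]]]'; python3 -m pendant '[[[-1,1.4,0,0,0,0,6],[-1.5,2.2,0,0,0,0,6],[-1.8,2.6,0,0,0,0,6],[-1.8,2.6,0,0,0,0,6]]]'
python3 - <<'E'
from kin import *
go(TG,RG); d=cam("top"); save(d,"t7.png",(240,90,400,210)); print(status.observe()["contact_force"])
E
```

```text
time: 11.65
tool_pos: [0.6554, -0.0361, 0.1275]
tool_rot: [-1.571, -0.611, -0.751]
contact_force: [0.8, 0.6, 0.5]
opening: 0.0604
time: 12.05
tool_pos: [0.6567, -0.0363, 0.0965]
tool_rot: [-1.57, -0.613, -0.751]
contact_force: [0.1, 0.1, -0.4]
opening: 0.06
row [0.05, -0.1, 0.03] [-0.0, -0.0, 0.002] dist 0.001
[-0.24810673 -0.15674005  0.74363998]
```

View pics/t7.png

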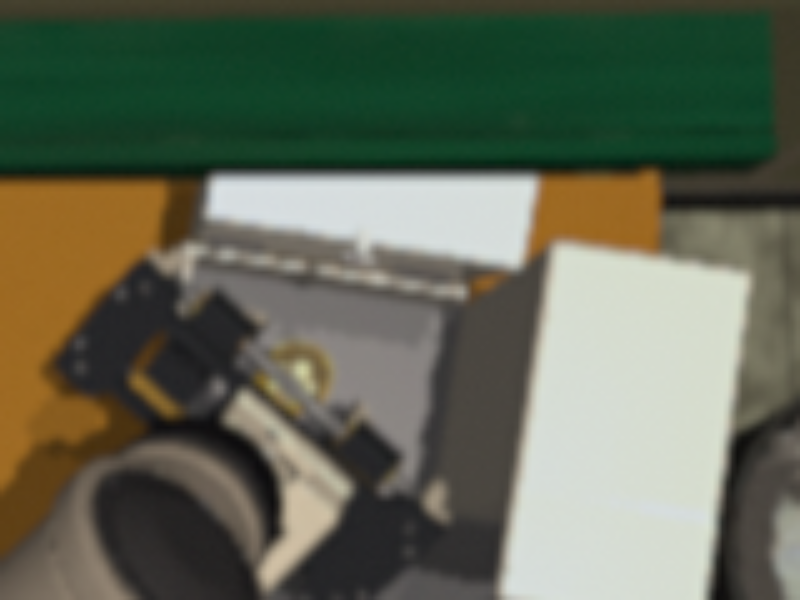

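The vial (300,375) sits between the fingers, with no contact. I close and lift.

```bash
python3 -m pendant '[[[0,0,0,0,0,0,3],[0,0,0,0,0,0,3],[0,0,0,0,0,0,3],[0,0,0,0,0,0,3],[0,0,0,0,0,0,3],[0,0,0,0,0,0,3]]]' 12
python3 -m pendant '[[[0.3,-0.4,0,0,0,0,3],[0.8,-1.2,0,0,0,0,3],[1.2,-1.7,0,0,0,0,3],[1.2,-1.7,0,0,0,0,3]]]'
```

```text
time: 12.7
tool_pos: [0.6571, -0.0363, 0.0965]
tool_rot: [-1.57, -0.613, -0.751]
contact_force: [-1.1, 0.8, 0.6]
opening: 0.0345
time: 13.1
tool_pos: [0.6577, -0.0363, 0.1188]
tool_rot: [-1.568, -0.615, -0.752]
contact_force: [0.2, -0.5, -0.4]
opening: 0.0343
```

Run:
```python
from kin import *
T=dict(np.load("pics/top1.npz")); S=dict(np.load("pics/side1.npz"))
def ray(d,u,v,z):
    M=np.linalg.inv(d["camera_from_world"]); c=M[:3,3]; r=M[:3,:3]@np.array([(u-d["cx"])/d["fx"],-(v-d["cy"])/d["fy"],-1]); return c+r*(z-c[2])/r[2]
W=world(T); h=cv2.cvtColor(T["image"],cv2.COLOR_RGB2HSV)
# not-wood region -> pan
wood=((h[...,0]>8)&(h[...,0]<22)&(h[...,1]>130)); b=np.zeros(wood.shape,bool); b[148:300,115:218]=1
m=((~wood)&b).astype(np.uint8); m=cv2.morphologyEx(m,cv2.MORPH_OPEN,np.ones((5,5))); n,l,st,c=cv2.connectedComponentsWithStats(m); i=1+st[1:,4].argmax(); print(st[i])
cs,_=cv2.findContours((l==i).astype(np.uint8),0,1); pts=np.array([ray(T,u,v,.018)[:2]*1000 for u,v in cs[0][:,0]],np.float32)
r=cv2.minAreaRect(pts); print(r, cv2.boxPoints(r).round().tolist())
for u,v in((168,224),(157,266)): print(ray(T,u,v,.005).round(3))
k=np.load("k.npy"); q=status.observe()["qpos"]; print(q.round(2))
for psi in(0,20,40,60):
    rr=R.from_euler("z",np.radians(psi))*RG; y=rr.as_matrix()[:,1]
    for z in(.15,.0497): 
        p=np.array([.50,.30,0])+[y[0]*.0188,y[1]*.0188,z]; g=ik(p,rr,q+[.5,0,0,0,0,0],k); print(psi,z,g.x.round(2),np.abs(g.fun).max().round(3))
```

```text
[  115   148    98   146 11595]
((513.526123046875, 351.98187255859375), (280.0919494628906, 396.8132629394531), 85.30418395996094) [[304.0, 229.0], [700.0, 196.0], [723.0, 475.0], [327.0, 508.0]]
[0.501 0.329 0.005]
[0.383 0.36  0.005]
[ 0.02  0.54  1.72 -0.83  0.57 -0.15]
0 0.15 [ 0.7   0.54  1.6  -0.72  1.05  0.27] 0.0
0 0.0497 [ 0.7   0.69  1.67 -0.82  0.89  0.46] 0.0
20 0.15 [ 0.67  0.45  1.77 -0.8   0.77  0.05] 0.0
20 0.0497 [ 0.67  0.62  1.83 -1.    0.63  0.31] 0.011
40 0.15 [ 0.58  0.38  1.9  -0.82  0.49 -0.27] 0.0
40 0.0497 [ 0.57  0.55  1.93 -1.    0.37 -0.05] 0.068
60 0.15 [ 0.46  0.33  1.96 -0.38  0.28 -1.07] 0.019
60 0.0497 [ 0.54  0.53  1.96 -1.    0.28 -0.37] 0.115
```

Run:
```python
from kin import *
k=np.load("k.npy");p,r=pose(); q=status.observe()["qpos"]
t=np.array([.515,.325,0])+[YG[0]*.0188,YG[1]*.0188,0]
a=np.array([p[0],p[1],.215])
go(a,RG); go(np.r_[t[:2],.215],RG); go(np.r_[t[:2],.12],RG); 
for z in(.215,.0485): g=ik(np.r_[t[:2],z],RG,q,k); print(g.x.round(2),np.abs(g.fun).max())
```

```text
row [5.55, -7.86, 0.02] [-0.002, -0.001, 0.004] dist 0.096
row [-22.26, -27.43, 16.71] [-0.002, -0.001, 0.004] dist 0.391
row [-27.74, -19.67, 16.69] [-0.002, -0.001, 0.004] dist 0.379
[ 0.72  0.52  1.44 -0.66  1.2   0.15] 5.183020679311312e-11
[ 0.72  0.73  1.59 -0.79  0.93  0.42] 1.248542935705643e-12
```

```bash
python3 -m pendant '[[[2,-2.9,0,0,0,0,3],[4,-5.7,0,0,0,0,3],[5.5,-7.8,0,0,0,0,3],[5.5,-7.8,0,0,0,0,3],[2.8,-9.8,1.7,0,0,0,3],[0,-11.7,3.3,0,0,0,3],[-2.8,-13.7,5,0,0,0,3],[-5.6,-15.6,6.7,0,0,0,3],[-8.4,-17.6,8.4,0,0,0,3],[-11.2,-19.6,10,0,0,0,3],[-14,-21.5,11.7,0,0,0,3],[-16.7,-23.5,13.4,0,0,0,3],[-19.5,-25.4,15,0,0,0,3],[-22.3,-27.4,16.7,0,0,0,3],[-22.3,-27.4,16.7,0,0,0,3],[-22.3,-27.4,16.7,0,0,0,3],[-25,-23.5,16.7,0,0,0,3],[-27.7,-19.7,16.7,0,0,0,3],[-27.7,-19.7,16.7,0,0,0,3],[-27.7,-19.7,16.7,0,0,0,3]]]'
python3 - <<'E'
from kin import *
t=np.array([.515,.325,0])+[YG[0]*.0188,YG[1]*.0188,0]
go(np.r_[t[:2],.0485],RG)
d=cam("side"); save(d,"s8.png",(130,160,370,384)); d=cam("top"); np.savez("pics/top8.npz",**d)
E
```

```text
time: 15.1
tool_pos: [0.5228, 0.3164, 0.1193]
tool_rot: [-1.573, -0.613, -0.751]
contact_force: [0.5, 0.1, 0.8]
opening: 0.0342
row [-4.14, 5.74, 0.11] [0.002, 0.0, 0.002] dist 0.071
```

View pics/s8.png

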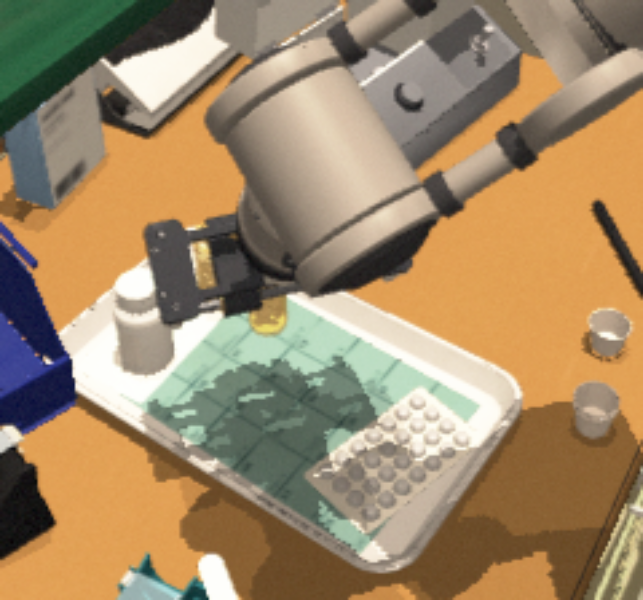

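The vial hangs upright in the jaws at (268,315) above the free middle of the pan. The bottle (145,330) and the other vial (205,265) are clear. I lower it gently.

```bash
python3 -m pendant '[[[-1.2,1.7,0,0,0,0,3],[-2.4,3.4,0,0,0,0,3],[-3.4,4.8,0,0,0,0,3],[-3.7,5.25,0,0,0,0,3],[-3.7,5.25,0,0,0,0,3],[-3.7,5.25,0,0,0,0,3]]]'; python3 -m pendant '[[[-0.06,0.08,0,0,0,0,3],[-0.12,0.16,0,0,0,0,3],[-0.17,0.24,0,0,0,0,3],[-0.17,0.24,0,0,0,0,3]]]'
```

```text
time: 15.8
tool_pos: [0.5229, 0.3181, 0.056]
tool_rot: [-1.568, -0.613, -0.752]
contact_force: [-0.1, 0.1, 0.1]
opening: 0.0343
time: 16.2
tool_pos: [0.5223, 0.3177, 0.0519]
tool_rot: [-1.57, -0.613, -0.751]
contact_force: [0.5, -0.2, -1.1]
opening: 0.0345
```

```bash
python3 -m pendant '[[[-0.06,0.08,0,0,0,0,3],[-0.12,0.16,0,0,0,0,3],[-0.12,0.16,0,0,0,0,3]]]'; python3 -m pendant '[[[-0.06,0.08,0,0,0,0,3],[-0.09,0.12,0,0,0,0,3],[-0.09,0.12,0,0,0,0,3]]]'
```

```text
time: 16.5
tool_pos: [0.5222, 0.3177, 0.0497]
tool_rot: [-1.57, -0.613, -0.751]
contact_force: [0.0, 0.2, 0.3]
opening: 0.0344
time: 16.8
tool_pos: [0.5222, 0.3178, 0.0483]
tool_rot: [-1.57, -0.613, -0.751]
contact_force: [-0.4, -0.1, 1.1]
opening: 0.0345
```

```bash
python3 -m pendant '[[[-0.06,0.08,0,0,0,0,3],[-0.06,0.08,0,0,0,0,3],[-0.06,0.08,0,0,0,0,3]]]'
python3 - <<'E'
from kin import *
d=cam("top"); W=world(d)
import time
print([status.observe()["contact_force"].round(1).tolist() for _ in range(3)])
E
```

```text
time: 17.1
tool_pos: [0.5224, 0.318, 0.0479]
tool_rot: [-1.569, -0.613, -0.751]
contact_force: [-1.1, 0.3, 3.7]
opening: 0.0345
[[-0.4, 0.4, 4.9], [-0.4, 0.4, 4.9], [-0.4, 0.4, 4.9]]
```

Contact with the pan floor reads about 5 N. I release and back out.

```bash
python3 -m pendant '[[[0,0,0,0,0,0,3.7],[0,0,0,0,0,0,3.9],[0,0,0,0,0,0,4.5],[0,0,0,0,0,0,5.2],[0,0,0,0,0,0,5.6],[0,0,0,0,0,0,5.6],[0,0,0,0,0,0,5.6]]]'; python3 -m pendant '[[[0,-1.5,0,0,0,0,5.6],[0,-4,0,0,0,0,5.6],[0,-8,0,0,0,0,5.6],[0,-12,0,0,0,0,5.6],[0,-16,0,0,0,0,5.6],[0,-20,0,0,0,0,5.6],[0,-24,0,0,0,0,5.6],[0,-24,0,0,0,0,5.6],[0,-24,0,0,0,0,5.6]]]'
python3 - <<'E'
from kin import *
print(status.observe()["contact_force"].round(1))
a=cam("side"); b=cam("top"); im=np.vstack([cv2.resize(a["image"][60:384,80:480],(480,389)),cv2.resize(b["image"][100:310,100:400],(480,336))[:211]])
save(a,"s9.png",(110,90,460,352))
W=world(b);V=world(a)
for C,n in((W,"top"),(V,"side")):
    m=((C[...,2]>.055)&(C[...,2]<.095)&(abs(C[...,0]-.58)<.12)&(abs(C[...,1]-.31)<.1)).astype(np.uint8)
    c,l,st,_=cv2.connectedComponentsWithStats(m)
    for i in range(1,c):
        if st[i,4]>10: print(n,st[i,4],C[l==i].mean(0).round(3),C[l==i][:,2].max().round(3))
LT=Rs.inv().apply((V-O).reshape(-1,3)).reshape(V.shape)*1000
m=(LT[...,2]>85)&(LT[...,0]<-75)&(LT[...,0]>-125)&(LT[...,1]>-125)&(LT[...,1]<-30)&(LT[...,2]<125)
print("toggle",m.sum(),LT[m].mean(0).round(1))
E
```

```text
time: 17.85
tool_pos: [0.5221, 0.3178, 0.0473]
tool_rot: [-1.57, -0.613, -0.751]
contact_force: [0.1, -0.4, -0.3]
opening: 0.0559
time: 18.75
tool_pos: [0.4204, 0.4127, 0.245]
tool_rot: [-1.568, -0.612, -0.751]
contact_force: [-0.6, -0.2, -0.2]
opening: 0.0558
[-0.6 -0.2 -0.2]
top 19 [0.696 0.409 0.075] 0.094
top 270 [0.624 0.348 0.081] 0.094
top 130 [0.612 0.268 0.07 ] 0.087
top 128 [0.514 0.326 0.069] 0.087
side 404 [0.624 0.359 0.077] 0.093
side 82 [0.509 0.335 0.066] 0.082
toggle 23 [-105.9  -70.9  100.6]
```

View pics/s9.png

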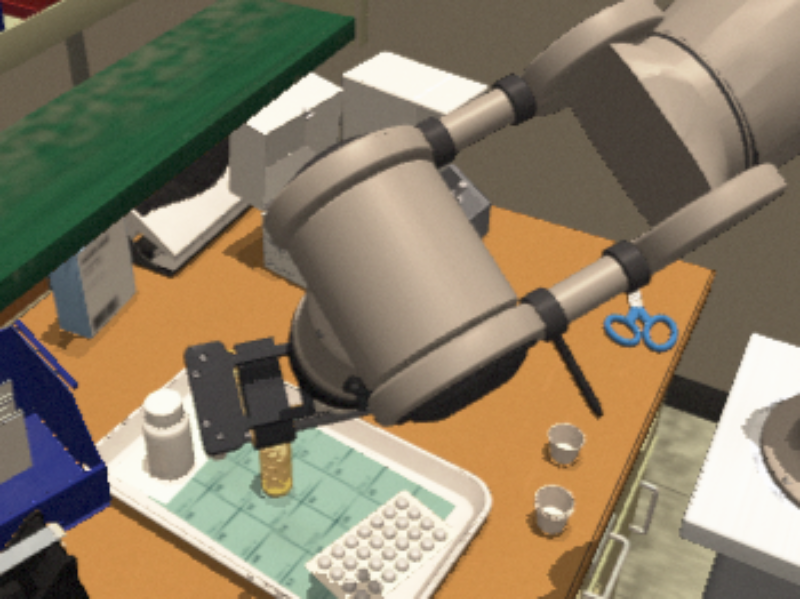

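The vial stands upright at (277,470) in the pan, the arm is clear, the hood is open (290,140), and the bottle is where it was.

```bash
python3 -c "
from cell import robot; print(robot.hand_in())"
```

```text
the job is handed in; nothing more can be done
None
```

The job is done and handed in at about 19 s of the 56 s allowed; no verdict is reported.

- **Order:** I flipped the toggle right over to off, then pressed the latch, and the hood sprang open and stayed open. I then lifted out the amber vial, lowered it until it touched the pan floor (about 5 N), let go and backed away.
- **Last checks:**
  - The vial stands upright at about (0.514, 0.326) m, with its top at the right height.
  - The bottle and the other vial stand where they were.
  - The toggle still leans left and the hood is open.
  - The force on the tool was about zero, so the arm was touching nothing.
- **What went wrong on the way:**
  - The first reach for the toggle stopped short at a joint limit. The finger touched the toggle with about 2 N but did not flip it, so I backed off and came in at a different angle.
  - The second push ended at about 20 N sideways against the toggle's end stop.
  - The final latch press read about 19 N at the wrist.
- **Small disagreements:** The column's top measured about 7 mm sideways of my fitted frame, but the toggle and latch fitted within 1–2 mm. The side camera did not find the other vial in the last check because the arm hid it, so its position rests on the top view.

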